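Put the swapped lids back on their own storage containers

ROBOT

A 6-joint arm with a two-finger parallel gripper is mounted at the origin on a cart in front of the work surface, level with it; the furniture and walls round the work are solid. World frame = base frame: x ahead of the robot, y to its left, z up, the work surface at z = 0. Lengths are in m, angles in rad, forces in N, time in s.
With the tool pointing down it reaches from about 0.425 to 0.95 m from the base axis. Payload 3.5 kg.
Tool frame: the origin (TCP) lies at the very end of the fingers, on their centre line; the grasp point (between the pads) lies 19 mm behind it (r.hold_point_z is the distance from the TCP to the grasp point, in m); z points along the fingers, x is the direction in which the jaws open and shut, and the axes are right-handed (so a half turn about z gives the same grasp; the last joint's range is limited). The gripper opens to 85 mm and grips with 20 to 120 N. Pads are 22 mm wide; open, the fingers measure 114 mm over their backs; the gripper's body (76 mm by 85 mm) begins 54 mm behind the grasp point. The pads swing forward as they close: fully open they stand 13 mm farther back than shut.
Start: joints at [1.037, 0.286, 1.577, -0, 1.279, -0.15], TCP at [0.253, 0.626, 0.209] pointing down, gripper open.
Joint ranges: [-2.77, 2.77], [-0.9, 2.22], [0.21, 2.48], [-1.53, 4.67], [0.24, 2.81], [-2.84, 2.84]. Speed limits (rad/s): [2.79, 2.79, 3.14, 3.14, 3.14, 3.14].

INTERFACE

Orientations are given as a unit quaternion [w, x, y, z].
In Python, from cell import monitor, imaging, finish_job, r gives the robot as it stands. The module is installed in compiled form; this text tells all that it offers.
- The arm moves only by the tool jog_arm, never from a script. Its argument "moves" is a list that holds one entry, the list of rows, each a list of 5 numbers: the finger opening in m, from 0 to 0.0854, then the shift along the tool's x, y, z in m, then the turn about the tool's z in degrees. In form: [[[fingers, dx, dy, dz, yaw], ...]]. A call has 1 to 20 rows; each row shifts and turns the commanded pose from where the row before left it, along the tool's axes as they then stand; what a row does not reach is not made up. A row lasts 1/8 s, in which the tool goes at most 62.5 mm and 10.7 degrees, less where a joint would pass 70% of its speed; a pose out of reach is approached as far as the arm can. A call is refused whole if a number of a shift passes 0.0625 or a number of a turn 10.7, either way. A call with a gripper value outside its range is refused whole. The fingers move at their own pace and stop on an object; "newtons" is the grip in N (left out, the last holds). Time passes only in rows, so rows that do not move let the fingers close. It gives the time, the measured TCP pose, the force and the opening at its end, in the units of the state.
- monitor.sense(): the state, without advancing time (a new reading comes with each control period).
- imaging.snapshot(name): name is "scene" or "top" or "wrist"; returns (picture, depth): 420x560x3 uint8, red, green, blue; 420x560 float32, m along the optical axis (not along the pixel's ray), 0 where there is no reading.
- imaging.camera_model(name): a dict with "fx", "fy", "cx", "cy" (pixels), "camera_from_world" (4x4, takes a point from world to camera coordinates); the wrist camera has in their place "tool_from_camera" (4x4, takes a point from camera to tool coordinates, whose origin is the TCP and whose axes are the tool frame's). Camera axes: x right, y down, z forward; pixel columns grow to the right and rows downward; lengths in m; the calibration is good to about 2 mm. A picture is of the moment at which its call begins: read the wrist's pose just before it. camera_model takes no time and is no camera call.
- finish_job(): hands the job in, once; it reports no verdict.
The state is a dict: "time": time; "joint_positions": joint angles; "joint_velocities": joint speeds; "joint_torque": joint torques, N m; "tool_pos": TCP position; "ee_rot": TCP orientation; "ft_force": force on the tool from outside, world axes, zero at the start; "ft_torque": the same for the moment, N m; "width": finger opening in m.
Only numpy, scipy, OpenCV 4.12 (cv2) and the standard library are available. Lean on these libraries where they do the work, as an engineer would, in place of code of your own. Each camera call takes 0.05 s, during which the arm holds its last target.

TASK

After the washing-up the wooden lids of the three white storage containers were put back on the wrong ones, so none of them closes. Put each lid on the container it fits, pushed fully home, lying flat on the rim and let go; set a lid aside on a free spot when you need the room. Leave the containers where they stand and do not disturb the glass, the onion or the wooden spoon.

Things in the scene. Friction and masses are not known exactly. Their poses are not given: they have to be found in the camera images.
- round_box: The round container. Made of white glazed stoneware, 60 mm tall, open at the top, walls 6 mm thick, inside floor 6 mm up, about 0.6 kg, loose on the worktop. Origin: centre of its underside; z up. Outside diameter 94 mm, mouth diameter 82 mm.
- oblong_box: The oblong (wide rectangular) container. Made of white glazed stoneware, 60 mm tall, open at the top, walls 6 mm thick, inside floor 6 mm up, about 0.6 kg, loose on the worktop. Origin: centre of its underside; z up. Outside 74 mm along x by 116 mm along y, mouth 62 by 104 mm.
- narrow_box: The long narrow container. Made of white glazed stoneware, 60 mm tall, open at the top, walls 6 mm thick, inside floor 6 mm up, about 0.6 kg, loose on the worktop. Origin: centre of its underside; z up. Outside 50 mm along x by 148 mm along y, mouth 38 by 136 mm.
- round_lid: Lid of the round container. Wood, 0.13 kg. Plug 14 mm deep, 4 mm play a side in its own mouth; flange 8 mm thick; bar handle 16 (x) by 52 (y) by 30 mm high. Origin: centre of the plug's underside; flange top z 22 mm, handle top z 52 mm. Home: origin 46 mm above its container's underside; on a wrong one 60 mm. Flange diameter 94 mm, plug diameter 74 mm; any yaw fits.
- oblong_lid: Lid of the oblong container. Wood, 0.13 kg. Plug 14 mm deep, 4 mm play a side in its own mouth; flange 8 mm thick; bar handle 16 (x) by 52 (y) by 30 mm high. Origin: centre of the plug's underside; flange top z 22 mm, handle top z 52 mm. Home: origin 46 mm above its container's underside; on a wrong one 60 mm. Flange 74 (x) by 116 mm (y), plug 54 by 96 mm; fits either way round.
- narrow_lid: Lid of the long narrow container. Wood, 0.13 kg. Plug 14 mm deep, 4 mm play a side in its own mouth; flange 8 mm thick; bar handle 16 (x) by 52 (y) by 30 mm high. Origin: centre of the plug's underside; flange top z 22 mm, handle top z 52 mm. Home: origin 46 mm above its container's underside; on a wrong one 60 mm. Flange 50 (x) by 148 mm (y), plug 30 by 128 mm; fits either way round.
- trivet: A flat square pot mat, 156 by 156 mm and 12 mm thick, fixed, with nothing on it: a free spot. Origin: centre of its underside; top at z = 12 mm.
- glass: Bystander: a small waisted drinking glass, 63 mm across and 87 mm tall, standing loose. Origin: centre of its underside.
- onion: Bystander: a red onion, about 84 mm across and 82 mm tall, loose. Origin: centre of its underside.
- wooden_spoon: Bystander: a wooden spoon lying flat along x near the right edge, 310 by 47 mm and 14 mm high, loose. Origin: centre of its underside.

How it is judged:
At the end, for the whole second after the job is handed in: Each lid is home on its own container (origin 42 to 49 mm above its underside, within 9 mm of its centre, level within 0.06 rad, in line within 0.26 rad); containers upright within 40 mm of their start; all at rest; glass, onion and spoon within 30 mm of their start (z of round_lid in the frame of round_box between 0.042 and 0.049 m and horizontal distance between round_lid and round_box below 0.009 m and angle between each of round_lid, oblong_lid, narrow_lid's own z axis and vertical below 0.06 rad and angle between each of round_box, oblong_box, narrow_box's own z axis and vertical below 0.05 rad and distance of each of round_box, oblong_box, narrow_box from where it was at the start of the episode below 0.04 m and linear speed of each of round_lid, round_box, oblong_lid, oblong_box, narrow_lid, narrow_box below 0.01 m/s and angular speed of each of round_lid, oblong_lid, narrow_lid below 0.1 rad/s and z of oblong_lid in the frame of oblong_box between 0.042 and 0.049 m and horizontal distance between oblong_lid and oblong_box below 0.009 m and angle between the y axis of oblong_lid and the y axis of oblong_box, either way round below 0.26 rad and z of narrow_lid in the frame of narrow_box between 0.042 and 0.049 m and horizontal distance between narrow_lid and narrow_box below 0.009 m and angle between the y axis of narrow_lid and the y axis of narrow_box, either way round below 0.26 rad and distance of each of glass, onion, wooden_spoon from where it was at the start of the episode below 0.03 m); the robot touches nothing.
It fails at once if a container was tipped or shoved out of its place (over 20 degrees or 60 mm) (angle between any of round_box, oblong_box, narrow_box's own z axis and vertical above 0.35 rad or distance of any of round_box, oblong_box, narrow_box from where it was at the start of the episode above 0.06 m).
It fails at once if the glass, onion or wooden spoon was disturbed (moved over 30 mm) (distance of any of glass, onion, wooden_spoon from where it was at the start of the episode above 0.03 m).
It also fails if it takes over 99 s, if anything falls off the work surface, if the arm or the gripper's body presses on something with over 40 N, if the wrist force passes 120 N, or if a joint passes its speed limit or range.

## Working session

There is one attempt and no reset: what is moved stays moved. The work goes in short steps, Python scripts to look and compute and a tool call to move; the robot and the scene stay as the last step left them, time stands still between calls to the robot, and variables do not carry over. Pictures are saved under pics/ and viewed, and the job is handed in when it is done.

Besides the shell and the picture viewer there is one more tool, called after "Request:" by a JSON object that holds its "method" and its "body", one argument or row to a line. jog_arm: Moves the arm, as the interface text tells. Its arguments: {"type":"object","properties":{"moves":{"type":"array"},"newtons":{"type":"number"}},"required":["moves"]}

```bash
mkdir -p pics
cat > h.py <<'E'
import numpy as np, cv2
from cell import monitor, imaging, r
def snap(n,f):
    p,d=imaging.snapshot(n); cv2.imwrite('pics/'+f+'.png',p[:,:,::-1]); np.savez('pics/'+f+'.npz',p=p,d=d); return p,d
def world(n,d):
    m=imaging.camera_model(n); v,u=np.mgrid[0:420,0:560]
    P=np.stack([(u-m['cx'])/m['fx']*d,(v-m['cy'])/m['fy']*d,d,np.ones_like(d)],-1)
    return (P@np.linalg.inv(np.array(m['camera_from_world'])).T)[...,:3]
E
python3 - <<'E'
from h import *
print(monitor.sense())
for n in('top','scene'):
    p,d=snap(n,n+'0')
    print(n,imaging.camera_model(n))
print(r.hold_point_z)
E
```

```text
{'time': 0.0, 'joint_positions': array([ 1.03697621e+00,  2.87167685e-01,  1.57819529e+00, -1.77726955e-05,
        1.27858440e+00, -1.50005931e-01]), 'joint_velocities': array([-3.41501744e-04,  9.52498240e-04,  1.94203844e-03, -1.12528568e-03,
       -5.51558643e-05,  9.99499316e-04]), 'joint_torque': array([-1.32996804e-03, -4.05986953e+01, -2.92622995e+01, -1.94421996e-04,
        5.87987801e-03,  4.62328458e-06]), 'tool_pos': array([0.25237428, 0.62527648, 0.20803599]), 'ee_rot': array([ 5.12877131e-04,  8.28991312e-01,  5.59260242e-01, -1.05981400e-03]), 'ft_force': array([-0.22400932,  0.05281859, -0.21799587]), 'ft_torque': array([-0.03912308,  0.0063436 ,  0.01014885]), 'width': 0.08518329707680206}
top {'fx': 416.1983269837683, 'fy': 416.1983269837683, 'cx': 278.79980204843656, 'cy': 206.9740522150499, 'camera_from_world': array([[ 0.01627528, -0.99953895,  0.02563201, -0.0640557 ],
       [-0.99321816, -0.01911329, -0.11468377,  0.62572839],
       [ 0.1151208 , -0.02359167, -0.99307131,  0.89922463],
       [ 0.        ,  0.        ,  0.        ,  1.        ]])}
scene {'fx': 396.59460424704565, 'fy': 396.59460424704565, 'cx': 277.8352315078272, 'cy': 205.44226680693686, 'camera_from_world': array([[-9.87486478e-01,  1.57703694e-01,  3.33216183e-05,
         6.21302144e-01],
       [ 8.19764650e-02,  5.13489006e-01, -8.54171470e-01,
         1.69426814e-02],
       [-1.34723106e-01, -8.43480045e-01, -5.19991441e-01,
         9.94000081e-01],
       [ 0.00000000e+00,  0.00000000e+00,  0.00000000e+00,
         1.00000000e+00]])}
0.0187
```

View pics/top0.png

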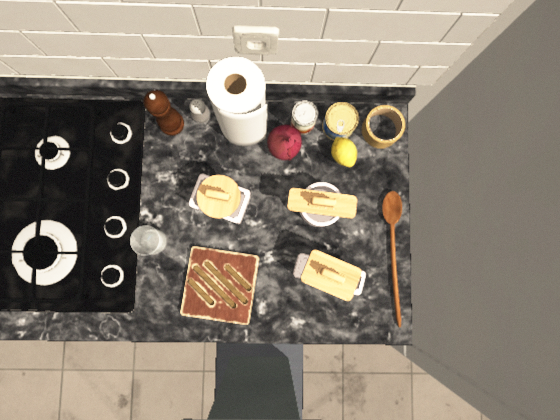

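View pics/scene0.png

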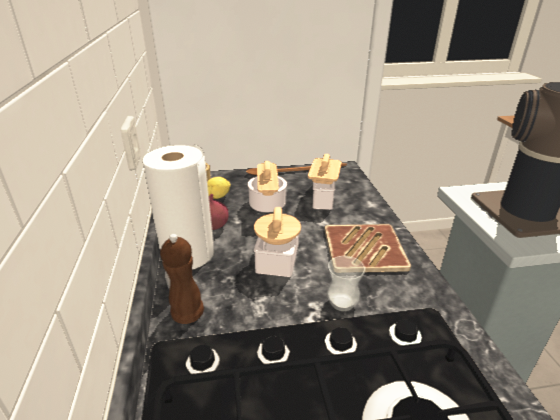

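The round lid sits on the oblong box (about 219,197). The narrow lid is on the round box (322,203) and the oblong lid is on the narrow box (332,274). The trivet is free at (220,286). Next I'll measure the poses.

```bash
cat > meas.py <<'E'
from h import *
def comps(W,p,zlo,zhi,roi=(150,130,380,330),minpx=40):
    m=((W[...,2]>zlo)&(W[...,2]<zhi)).astype(np.uint8)
    k=np.zeros_like(m);x0,y0,x1,y1=roi;k[y0:y1,x0:x1]=1;m*=k
    n,L,st,c=cv2.connectedComponentsWithStats(m)
    for i in range(1,n):
        if st[i,4]<minpx: continue
        P=W[L==i]
        rc=cv2.minAreaRect((P[:,:2]*1000).astype(np.float32))
        b=cv2.boxPoints(rc); e=[b[1]-b[0],b[2]-b[1]]; e=max(e,key=np.linalg.norm)
        print('px',c[i].round(),'n',st[i,4],'ctr',np.round(rc[0],1),'size',np.round(sorted(rc[1]),1),'longaxis deg',round(np.degrees(np.arctan2(e[1],e[0]))%180,1),'z',np.median(P[:,2]).round(4),'mean',(P[:,:2].mean(0)*1000).round(1))
E
python3 - <<'E'
from meas import *
z=np.load('pics/top0.npz');W=world('top',z['d'])
for n,lo,hi in(('handle',.104,.12),('flange',.074,.09),('rim',.052,.066),('trivet',.006,.018)):
    print(n);comps(W,z['p'],lo,hi)
cv2.imwrite('pics/top0c.png',cv2.resize(z['p'][160:330,170:380,::-1],None,fx=3.5,fy=3.5,interpolation=cv2.INTER_CUBIC))
E
```

```text
handle
px [243. 131.] n 53 ctr [778.   29.1] size [ 5.5 50.5] longaxis deg 92.4 z 0.1102 mean [777.7  28. ]
px [216. 194.] n 190 ctr [643.8  78.7] size [16.  51.4] longaxis deg 79.2 z 0.1117 mean [643.2  78.4]
px [323. 200.] n 189 ctr [ 633.8 -142.9] size [16.  50.7] longaxis deg 83.9 z 0.1123 mean [ 633.4 -142.9]
px [333. 275.] n 191 ctr [ 481.2 -163.2] size [16.  50.7] longaxis deg 67.4 z 0.1124 mean [ 481.2 -162.9]
flange
px [243. 134.] n 75 ctr [782.4  28. ] size [14.6 81.2] longaxis deg 92.5 z 0.0817 mean [780.4  28.4]
px [218. 196.] n 1284 ctr [643.5  78.7] size [92.6 92.6] longaxis deg 102.9 z 0.083 mean [642.8  78.2]
px [321. 202.] n 1365 ctr [ 634.1 -143.5] size [ 50.4 147.8] longaxis deg 83.9 z 0.0831 mean [ 633.1 -142.9]
px [155. 239.] n 52 ctr [547.7 208.8] size [22.2 56.3] longaxis deg 2.5 z 0.0861 mean [549.1 207.2]
px [330. 274.] n 1722 ctr [ 481.1 -163.5] size [ 74.1 116.3] longaxis deg 67.8 z 0.0833 mean [ 481.2 -162.5]
rim
px [238. 137.] n 49 ctr [781.7  44.4] size [ 9.4 64. ] longaxis deg 77.3 z 0.0594 mean [779.7  41.4]
px [284. 141.] n 444 ctr [773.2 -61.9] size 
[... 1020 characters left out ...]
r [ 794.2 -265.3] size [10.  56.9] longaxis deg 46.5 z 0.011 mean [ 792.9 -264.2]
px [246. 142.] n 56 ctr [785.9  28.4] size [20.1 93.9] longaxis deg 91.2 z 0.0113 mean [782.9  26.6]
px [235. 212.] n 43 ctr [617.1  47. ] size [11.1 34.4] longaxis deg 133.7 z 0.0083 mean [617.1  47.6]
px [319. 217.] n 118 ctr [ 607.9 -146.3] size [17.3 60.9] longaxis deg 83.9 z 0.0078 mean [ 608.9 -147.6]
px [153. 240.] n 71 ctr [548.8 231.2] size [15.9 40.5] longaxis deg 2.5 z 0.0075 mean [549.7 232.7]
px [219. 285.] n 4338 ctr [452.   78.1] size [156.1 156.3] longaxis deg 82.5 z 0.0122 mean [451.2  78. ]
px [302. 264.] n 63 ctr [ 498.6 -107.3] size [12.1 37.5] longaxis deg 158.0 z 0.008 mean [ 499.2 -108.5]
```

View pics/top0c.png

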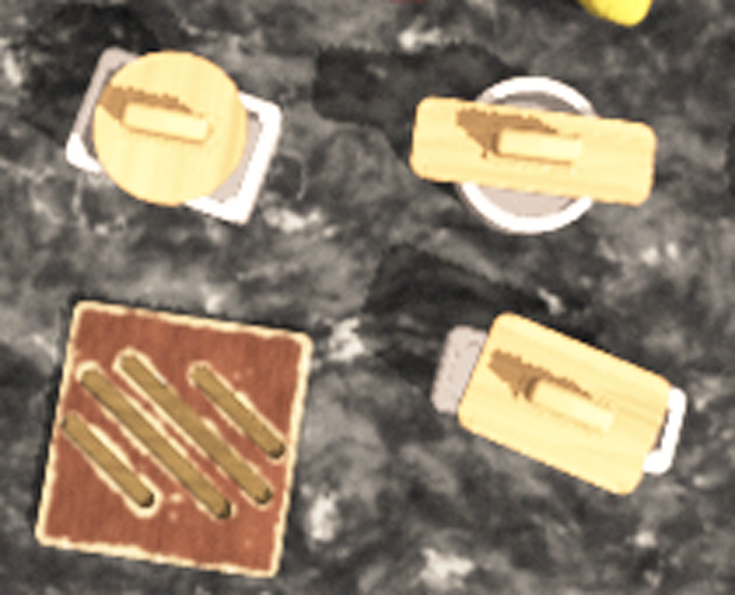

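```bash
cat > box.py <<'E'
from meas import *
from scipy.optimize import least_squares
def sd_rect(P,c,th,a,b):
    d=P-c; u=d@[np.cos(th),np.sin(th)]; v=d@[-np.sin(th),np.cos(th)]
    q=np.stack([abs(u)-a/2,abs(v)-b/2],1)
    return np.linalg.norm(np.maximum(q,0),axis=1)+np.minimum(q.max(1),0)
def fit(W,c0,L,Wd,th0,round_=False,z=(.056,.064),R=95):
    P=W[(W[...,2]>z[0])&(W[...,2]<z[1])][:,:2]*1000
    P=P[np.linalg.norm(P-c0,axis=1)<R]
    # rim band: outline inset by 3 mm, residual beyond +-3 mm
    def f(p):
        if round_: s=np.linalg.norm(P-p[:2],axis=1)-44
        else: s=sd_rect(P,p[:2],p[2],L-6,Wd-6)
        return np.sign(s)*np.maximum(abs(s)-2,0)
    r_=least_squares(f,[*c0,th0],loss='soft_l1')
    print('fit',r_.x[:2].round(1),'deg',np.degrees(r_.x[2]).round(1),'n',len(P),'rms',np.sqrt((r_.fun**2).mean()).round(2))
E
python3 - <<'E'
from box import *
z=np.load('pics/top0.npz');W=world('top',z['d'])
print('oblong');fit(W,[641,80],116,74,np.radians(67))
print('narrow');fit(W,[481,-163],148,50,np.radians(70))
print('round');fit(W,[635,-144],0,0,0,True)
E
```

```text
oblong
fit [642.8  79.7] deg 71.4 n 390 rms 1.22
narrow
fit [ 482.6 -162.8] deg 74.6 n 245 rms 1.24
round
fit [ 634.6 -145. ] deg 0.0 n 268 rms 0.97
```

```bash
cat > go.py <<'E'
import sys
from h import *
x,y,z,th=map(float,sys.argv[1:5]) # mm, deg
s=monitor.sense(); w,a,b,c=s['ee_rot']; t=np.degrees(2*np.arctan2(b,a))
dyaw=-((th-t+180)%360-180); k=np.radians(th)
d=np.array([x,y,z])-s['tool_pos']*1000
print('t',s['time'],'pos',(s['tool_pos']*1000).round(1),'th',t.round(2),'w',round(s['width']*1000,1),'F',s['ft_force'].round(1),'tilt',round(c,4),round(w,4))
print('yaw',dyaw.round(2),'then dx %.1f dy %.1f dz %.1f'%(d[0]*np.cos(k)+d[1]*np.sin(k),d[0]*np.sin(k)-d[1]*np.cos(k),-d[2]), 'dist',np.linalg.norm(d[:2]).round(1))
E
python3 go.py 643.6 78.6 200 -10.8
```

```text
t 0.1 pos [252.4 625.3 208.1] th 68.01 w 85.6 F [ 0.1  0.6 -0.4] tilt -0.001 0.0005
yaw 78.81 then dx 486.7 dy 463.7 dz 8.1 dist 672.3
```

Request:
{"method": "jog_arm", "body": {
  "moves": [
    [[0.05,0,0,0,9.85],[0.05,0,0,0,9.85],[0.05,0,0,0,9.85],[0.05,0,0,0,9.85],[0.05,0,0,0,9.85],[0.05,0,0,0,9.85],[0.05,0,0,0,9.85],[0.05,0,0,0,9.85],[0.05,0.04,0.038,0,0],[0.05,0.04,0.038,0,0],[0.05,0.04,0.038,0,0],[0.05,0.04,0.038,0,0],[0.05,0.04,0.038,0,0]]
  ],
  "newtons": 40
}}

```text
time: 1.72
tool_pos: [0.4141, 0.4001, 0.2089]
ee_rot: [0.0, 0.996, -0.094, -0.0]
ft_force: [0.9, 0.5, -0.6]
width: 0.0501
```

```bash
python3 go.py 643.6 78.6 200 -10.8
```

```text
t 1.725 pos [414.1 400.1 208.9] th -10.78 w 50.1 F [ 0.9  0.5 -0.6] tilt -0.0003 0.0002
yaw 0.02 then dx 285.7 dy 272.8 dz 8.9 dist 395.0
```

Request:
{"method": "jog_arm", "body": {
  "moves": [
    [[0.05,0.0408,0.039,0,0],[0.05,0.0408,0.039,0,0],[0.05,0.0408,0.039,0,0],[0.05,0.0408,0.039,0,0],[0.05,0.0408,0.039,0,0],[0.05,0.0408,0.039,0,0],[0.05,0.0408,0.039,0.009,0],[0.05,0,0,0,0]]
  ]
}}

```text
time: 2.72
tool_pos: [0.6438, 0.0766, 0.1984]
ee_rot: [0.0, 0.995, -0.097, -0.001]
ft_force: [-0.3, -0.2, -1.3]
width: 0.0499
```

```bash
python3 go.py 643.6 78.6 87 -10.8
python3 - <<'E'
from h import *
snap('wrist','w1')
E
```

```text
t 2.725 pos [643.8  76.6 198.4] th -11.08 w 49.9 F [-0.3 -0.2 -1.3] tilt -0.0013 0.0004
yaw -0.28 then dx -0.6 dy -1.9 dz 111.4 dist 2.0
```

View pics/w1.png

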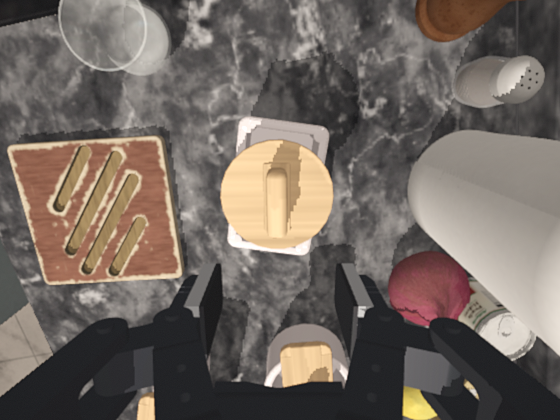

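The handle, at (277,200), lies square between the jaws, so I'll descend.

Request:
{"method": "jog_arm", "body": {
  "moves": [
    [[0.05,0,-0.002,0.03,0],[0.05,0,0,0.03,0],[0.05,0,0,0.025,0],[0.05,0,0,0.016,0],[0.05,0,0,0.01,0],[0.05,0,0,0,0],[0,0,0,0,0],[0,0,0,0,0],[0,0,0,0,0],[0,0,0,0,0],[0,0,0,0,0]]
  ],
  "newtons": 40
}}

```text
time: 4.15
tool_pos: [0.6438, 0.0821, 0.0902]
ee_rot: [-0.0, 0.996, -0.094, 0.0]
ft_force: [-1.1, -0.2, 3.7]
width: 0.0001
```

```bash
python3 go.py 643.6 78.6 87 -10.8
```

```text
t 4.15 pos [643.8  82.1  90.2] th -10.79 w 0.1 F [-1.1 -0.2  3.7] tilt 0.0004 -0.0
yaw 0.01 then dx 0.5 dy 3.5 dz 3.2 dist 3.5
```

Run:
```python
from h import *
p,d=snap('wrist','w2');p,d=snap('scene','s2');p,d=snap('top','t2')
cv2.imwrite('pics/t2c.png',cv2.resize(p[130:330,150:390,::-1],None,fx=3,fy=3))
```

```text
(no output)
```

View pics/w2.png

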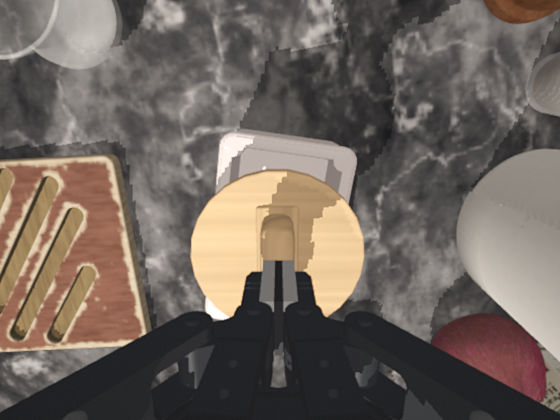

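View pics/s2.png

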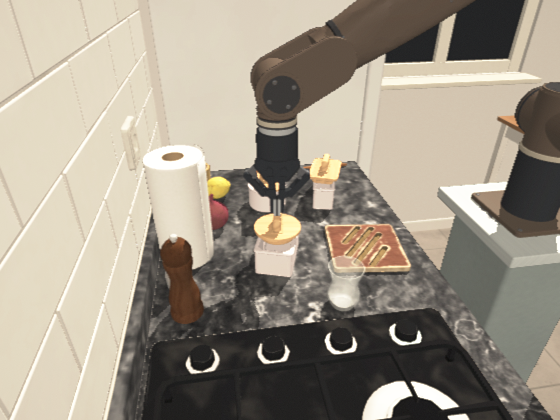

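View pics/t2c.png

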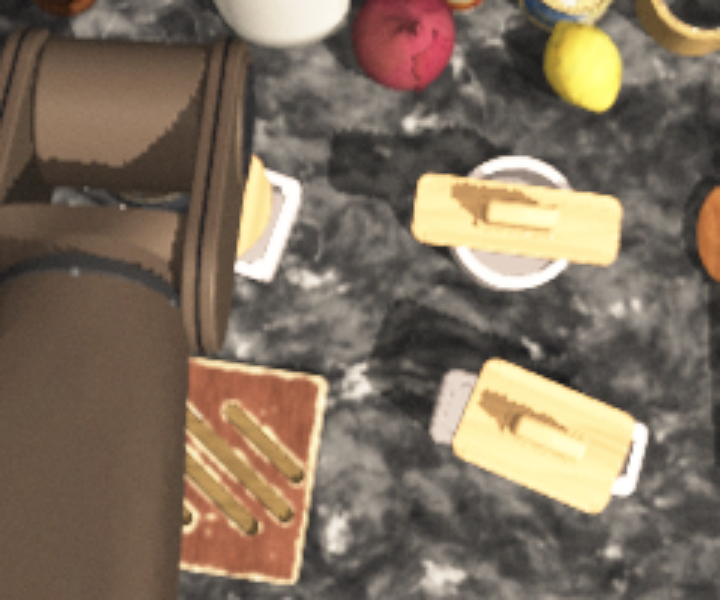

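```bash
cat >> h.py <<'E'
def wworld(d,s):
    m=imaging.camera_model('wrist'); v,u=np.mgrid[0:420,0:560]
    P=np.stack([(u-m['cx'])/m['fx']*d,(v-m['cy'])/m['fy']*d,d,np.ones_like(d)],-1)@np.array(m['tool_from_camera']).T
    from scipy.spatial.transform import Rotation as R
    w,a,b,c=s['ee_rot']
    return P[...,:3], P[...,:3]@R.from_quat([a,b,c,w]).as_matrix().T+s['tool_pos']
E
python3 - <<'E'
from meas import *
s=monitor.sense();print(s['tool_pos'],s['width'])
z=np.load('pics/w2.npz');T,W=wworld(z['d'],s)
comps(W,0,.074,.09,(0,0,560,420),500);print('handle');comps(W,0,.1,.116,(0,0,560,420),200)
for q in[(278,240),(278,215),(270,285),(290,285),(270,270),(278,255),(278,262),(278,180),(278,225)]: print(q,W[q[1],q[0]].round(4),T[q[1],q[0]].round(4))
z=np.load('pics/s2.npz');Ws=world('scene',z['d'])
for q in[(276,205),(276,211),(276,215),(276,219),(276,224),(276,230),(281,219)]: print(q,Ws[q[1],q[0]].round(4),z['p'][q[1],q[0]])
print(imaging.camera_model('wrist')['tool_from_camera'])
cv2.imwrite('pics/s2c.png',cv2.resize(z['p'][150:290,220:340,::-1],None,fx=5,fy=4))
cv2.imwrite('pics/w2c.png',cv2.resize(np.load('pics/w2.npz')['p'][180:350,180:380,::-1],None,fx=4,fy=3.5))
E
```

```text
[0.64381346 0.08212765 0.09021328] 1.4299035467755358e-05
px [43. 33.] n 1096 ctr [555.2 204.9] size [14.2 42.4] longaxis deg 17.6 z 0.0859 mean [560.3 204.4]
px [277. 237.] n 15807 ctr [643.3  83.1] size [83.7 93.5] longaxis deg 170.0 z 0.0832 mean [644.4  89. ]
px [536. 269.] n 2666 ctr [783.6  32.3] size [20.1 93.3] longaxis deg 86.6 z 0.0818 mean [779.8  43.8]
handle
px [277. 242.] n 1328 ctr [645.2  93.5] size [15.9 22. ] longaxis deg 79.2 z 0.1118 mean [645.8  97.4]
px [555. 313.] n 591 ctr [776.1  28.6] size [ 5.9 50.1] longaxis deg 91.6 z 0.1026 mean [775.4  30.4]
(278, 240) [0.6467 0.099  0.1123] [-0.0003 -0.0171 -0.0221]
(278, 215) [0.6476 0.1037 0.0907] [-0.0003 -0.0219 -0.0005]
(270, 285) [0.6423 0.0921 0.1389] [-0.0033 -0.0095 -0.0487]
(290, 285) [0.6497 0.0907 0.1389] [ 0.0042 -0.0095 -0.0487]
(270, 270) [0.6422 0.0927 0.1275] [-0.0035 -0.0101 -0.0373]
(278, 255) [0.6454 0.0922 0.113 ] [-0.0003 -0.0102 -0.0228]
(278, 262) [0.6453 0.0915 0.1187] [-0.0003 -0.0095 -0.0285]
(278, 180) [0.6506 0.1194 0.083 ] [-0.0003 -0.0379  0.0072]
(278, 225) [0.6476 0.1036 0.1057] [-0.0003 -0.0218 -0.0155]
(276, 205) [0.6475 0.0923 0.1385] [96 94 89]
(276, 211) [0.6478 0.0945 0.1263] [95 93 89]
(276, 215) [0.6477 0.0935 0.1165] [113 100  87]
(276, 219) [0.6489 0.1008 0.1122] [218 167 115]
(276, 224) [0.6494 0.1041 0.1028] [234 189 129]
(276, 230) [0.6496 0.1049 0.0893] [224 173 118]
(281, 219) [0.6329 0.064  0.0866] [243 199 135]
[[ 9.99999846e-01  1.99573254e-05 -5.54719134e-04 -1.48712300e-04]
 [ 1.42984625e-04  9.56367027e-01  2.92167911e-01 -7.33628274e-02]
 [ 5.36345980e-04 -2.92167945e-01  9.56366877e-01 -1.65615300e-01]
 [ 0.00000000e+00  0.00000000e+00  0.00000000e+00  1.00000000e+00]]
```

View pics/s2c.png

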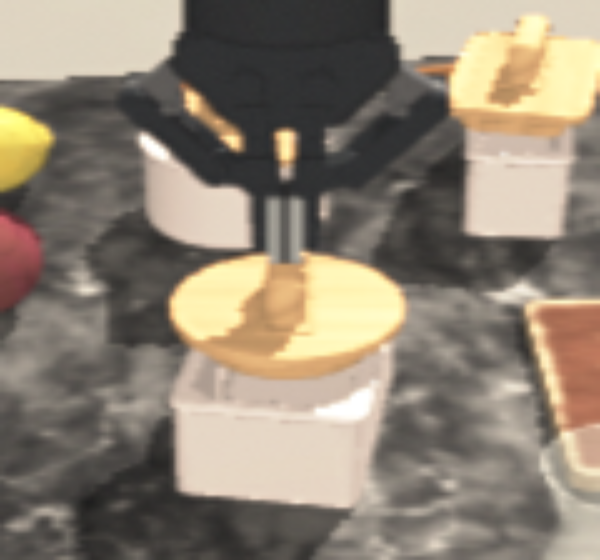

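View pics/w2c.png

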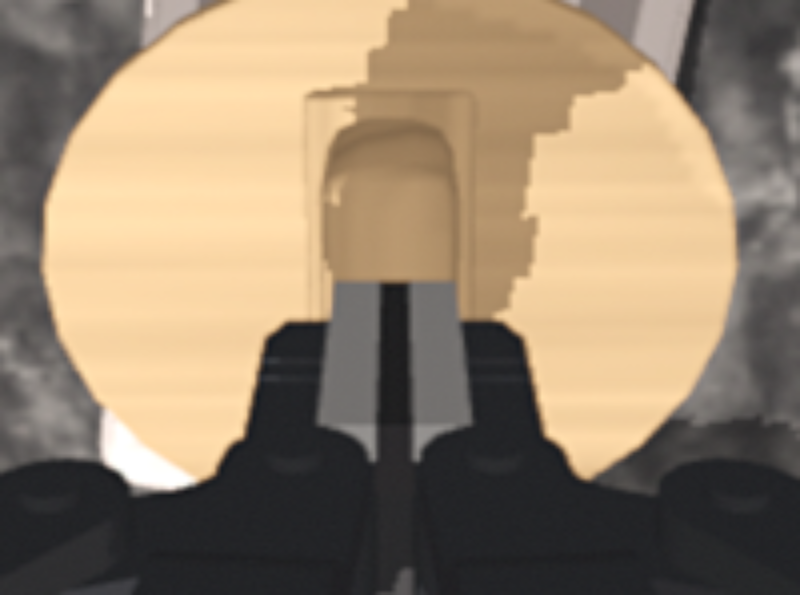

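Run:
```python
from h import *
s=dict(tool_pos=np.zeros(3),ee_rot=[1,0,0,0])
for f in('w1','w2'):
    d=np.load(f'pics/{f}.npz')['d'];T,_=wworld(d,s)
    m=(T[...,2]<-.015)&(T[...,2]>-.12)&(abs(T[...,1])<.02)&(abs(T[...,0])<.06)&(d>0)
    P=T[m]
    for a in np.arange(-.07,.0,.005):
        k=(P[:,2]>=a)&(P[:,2]<a+.005)
        if k.any(): print(f,round(a,3),k.sum(),'x',P[k,0].min().round(4),P[k,0].max().round(4),'inner',abs(P[k,0]).min().round(4),'y',P[k,1].min().round(4),P[k,1].max().round(4))
    print('max z near finger', [T[(abs(T[...,0])<.045)&(abs(T[...,1])<.013)&(d>0)&(T[...,2]<.05)][:,2].max()])
```

```text
w1 -0.07 588 x -0.0481 0.0476 inner 0.0261 y -0.0126 0.0014
w1 -0.065 1141 x -0.0346 0.0334 inner 0.0246 y -0.0106 0.0122
w1 -0.06 730 x -0.0387 0.0385 inner 0.0246 y -0.0107 0.0129
w1 -0.055 740 x -0.0389 0.0387 inner 0.0246 y -0.0105 0.0124
w1 -0.05 671 x -0.0388 0.0387 inner 0.0246 y -0.0105 0.0125
w1 -0.045 598 x -0.039 0.0385 inner 0.0246 y -0.0104 0.0127
w1 -0.04 559 x -0.0387 0.0384 inner 0.0246 y -0.0105 0.013
w1 -0.035 390 x -0.0372 0.0374 inner 0.0247 y -0.0103 0.0124
w1 -0.03 123 x -0.0306 0.0278 inner 0.0248 y -0.0092 0.0123
max z near finger [np.float64(-0.025222664913084114)]
w2 -0.07 1252 x -0.0308 0.0306 inner 0.0017 y -0.0131 0.0135
w2 -0.065 754 x -0.0177 0.0181 inner 0.0001 y -0.0119 0.0124
w2 -0.06 368 x -0.0135 0.0133 inner 0.0001 y -0.0106 0.0133
w2 -0.055 459 x -0.0137 0.0135 inner 0.0001 y -0.0106 -0.0048
w2 -0.05 436 x -0.0136 0.0136 inner 0.0001 y -0.0104 -0.0048
w2 -0.045 415 x -0.0137 0.0135 inner 0.0001 y -0.0104 -0.0046
w2 -0.04 382 x -0.0137 0.0135 inner 0.0001 y -0.0103 -0.0049
w2 -0.035 308 x -0.0136 0.0131 inner 0.0001 y -0.0106 -0.0049
w2 -0.03 87 x -0.0101 0.0117 inner 0.0001 y -0.0106 -0.005
w2 -0.025 861 x -0.0081 0.0065 inner 0.0001 y -0.02 -0.0014
w2 -0.02 128 x -0.0087 0.0071 inner 0.0055 y -0.0199 -0.0005
max z near finger [np.float64(0.009227343204516764)]
```

The finger tips measure about 22 mm short of the reported TCP: they stand at z≈113 mm while the TCP reads 90 mm. All the cameras agree on this. The fingers closed on top of the handle, and the lid hasn't moved. I'll lift, open, and go about 23 mm deeper.

Request:
{"method": "jog_arm", "body": {
  "moves": [
    [[0,0,0,-0.03,0],[0.05,0,0,0,0],[0.05,0,0,0,0],[0.05,0,0,0,0],[0.05,0,0,0,0]]
  ]
}}

```text
time: 4.92
tool_pos: [0.6428, 0.0821, 0.1182]
ee_rot: [0.0, 0.996, -0.094, -0.001]
ft_force: [0.6, -0.7, -0.7]
width: 0.05
```

```bash
python3 go.py 643.6 78.6 66 -10.8
```

```text
t 4.925 pos [642.8  82.1 118.2] th -10.79 w 50.0 F [ 0.6 -0.7 -0.7] tilt -0.0009 0.0001
yaw 0.01 then dx 1.4 dy 3.3 dz 52.2 dist 3.6
```

Request:
{"method": "jog_arm", "body": {
  "moves": [
    [[0.05,0.001,0.003,0.025,0],[0.05,0,0,0.015,0],[0.05,0,0,0.008,0],[0.05,0,0,0.004,0],[0.05,0,0,0,0]]
  ]
}}

```text
time: 5.55
tool_pos: [0.644, 0.079, 0.0676]
ee_rot: [-0.0, 0.996, -0.094, 0.0]
ft_force: [-0.3, 0.1, -0.2]
width: 0.0501
```

```bash
python3 go.py 643.6 78.6 66 -10.8
```

```text
t 5.55 pos [644.   79.   67.6] th -10.79 w 50.1 F [-0.3  0.1 -0.2] tilt 0.0001 -0.0
yaw 0.01 then dx -0.3 dy 0.5 dz 1.6 dist 0.6
```

Well aligned with no contact. Closing now.

Request:
{"method": "jog_arm", "body": {
  "moves": [
    [[0,0,0,0,0],[0,0,0,0,0],[0,0,0,0,0],[0,0,0,0,0],[0,0,0,0,0]]
  ],
  "newtons": 40
}}

```text
time: 6.18
tool_pos: [0.6442, 0.0791, 0.0683]
ee_rot: [-0.0, 0.996, -0.094, 0.0]
ft_force: [-1.1, 0.7, 4.9]
width: 0.0153
```

```bash
python3 go.py 643.6 78.6 66 -10.8
```

```text
t 6.175 pos [644.2  79.1  68.3] th -10.79 w 15.3 F [-1.1  0.7  4.9] tilt 0.0005 -0.0001
yaw 0.01 then dx -0.5 dy 0.6 dz 2.3 dist 0.8
```

Request:
{"method": "jog_arm", "body": {
  "moves": [
    [[0,0,0,-0.02,0],[0,0,0,-0.04,0],[0,0,0,-0.04,0],[0,-0.022,0.0043,0,0],[0,-0.044,0.0086,0,0],[0,-0.044,0.0086,0,0],[0,-0.044,0.0086,0,0],[0,-0.022,0.0043,0,0],[0,0,0,0,0]]
  ]
}}

```text
time: 7.3
tool_pos: [0.4635, 0.0782, 0.1678]
ee_rot: [0.0, 0.996, -0.094, 0.0]
ft_force: [-0.7, 0.3, -1.5]
width: 0.0152
```

```bash
python3 go.py 465 78 21 -10.8
python3 - <<'E'
from h import *
snap('scene','s3')
E
```

```text
t 7.3 pos [463.5  78.2 167.8] th -10.78 w 15.2 F [-0.7  0.3 -1.5] tilt 0.0004 0.0
yaw 0.02 then dx 1.5 dy -0.0 dz 146.8 dist 1.6
```

View pics/s3.png

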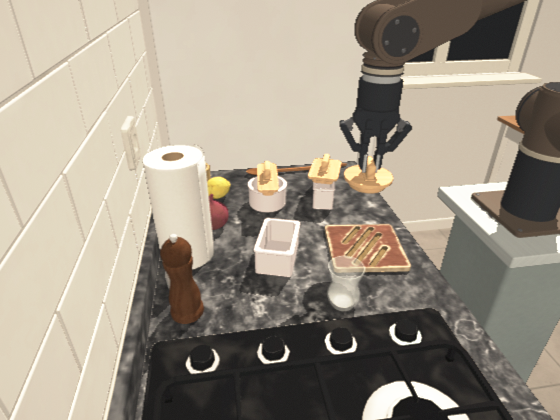

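The round lid hangs level in the gripper at (368,178), and the oblong box is now open. I'll lower the lid onto the trivet.

Request:
{"method": "jog_arm", "body": {
  "moves": [
    [[0,0,0,0.04,0],[0,0,0,0.04,0],[0,0,0,0.03,0],[0,0,0,0.018,0],[0,0,0,0.008,0],[0,0,0,0.006,0],[0,0,0,0.004,0],[0,0,0,0,0]]
  ]
}}

```text
time: 8.35
tool_pos: [0.4649, 0.0782, 0.0217]
ee_rot: [-0.0, 0.996, -0.094, 0.0]
ft_force: [-0.4, -0.5, -0.3]
width: 0.0153
```

```bash
python3 go.py 465 78 21 -10.8
python3 - <<'E'
from box import *
p,d=snap('top','t3');W=world('top',d);fit(W,[642,80],116,74,np.radians(70))
E
```

```text
t 8.35 pos [464.9  78.2  21.7] th -10.79 w 15.3 F [-0.4 -0.5 -0.3] tilt 0.0003 -0.0
yaw 0.01 then dx 0.2 dy 0.1 dz 0.7 dist 0.2
fit [642.9  79.5] deg 71.1 n 608 rms 1.16
```

Request:
{"method": "jog_arm", "body": {
  "moves": [
    [[0,0,0,0.001,0],[0,0,0,0,0],[0.05,0,0,0,0],[0.05,0,0,0,0],[0.05,0,0,0,0],[0.05,0,0,-0.03,0],[0.05,0,0,-0.05,0],[0.05,0,0,-0.05,0],[0.05,0,0,0,5.8],[0.05,0,0,0,5.8],[0.05,0,0,0,0]]
  ]
}}

```text
time: 9.78
tool_pos: [0.4645, 0.0782, 0.1506]
ee_rot: [-0.0, 0.981, -0.194, 0.0]
ft_force: [-0.2, 0.5, -0.3]
width: 0.05
```

```bash
python3 go.py 481.2 -163.2 68 -22.4;python3 - <<'E'
from h import *
snap('wrist','w4')
E
```

```text
t 9.775 pos [464.5  78.2 150.6] th -22.32 w 50.0 F [-0.2  0.5 -0.3] tilt 0.0001 -0.0
yaw 0.08 then dx 107.4 dy 216.8 dz 82.6 dist 241.9
```

View pics/w4.png

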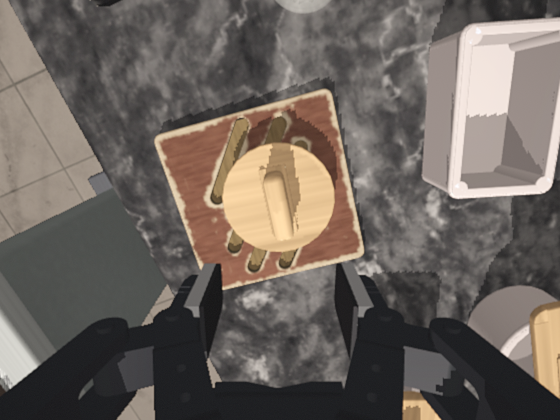

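The lid lies flat on the trivet, released. Next, the oblong lid.

Request:
{"method": "jog_arm", "body": {
  "moves": [
    [[0.05,0.0107,0.0217,0,0],[0.05,0.0215,0.0434,0,0],[0.05,0.0215,0.0434,0,0],[0.05,0.0215,0.0434,0,0],[0.05,0.0215,0.0434,0,0],[0.05,0.0107,0.0217,0,0],[0.05,0,0,0,0]]
  ]
}}

```text
time: 10.7
tool_pos: [0.481, -0.1648, 0.1501]
ee_rot: [-0.0, 0.981, -0.195, -0.0]
ft_force: [-0.4, -1.0, 0.5]
width: 0.0505
```

```bash
python3 go.py 481.2 -163.2 68 -22.4;python3 - <<'E'
from meas import *
s=monitor.sense();p,d=snap('wrist','w5');T,W=wworld(d,s)
comps(W,0,.106,.116,(0,0,560,420),200)
E
```

```text
t 10.7 pos [ 481.  -164.8  150.1] th -22.49 w 50.5 F [-0.4 -1.   0.5] tilt -0.0003 -0.0001
yaw -0.09 then dx -0.5 dy -1.6 dz 82.1 dist 1.6
px [511.  98.] n 2966 ctr [ 631.5 -144.5] size [16.2 52.3] longaxis deg 84.1 z 0.1122 mean [ 630.2 -142.8]
px [276. 227.] n 1953 ctr [ 479.6 -163.7] size [15.9 51. ] longaxis deg 67.9 z 0.1125 mean [ 480.3 -162.3]
```

Request:
{"method": "jog_arm", "body": {
  "moves": [
    [[0.05,-0.001,-0.001,0.03,0],[0.05,0,0,0.025,0],[0.05,0,0,0.016,0],[0.05,0,0,0.006,0],[0.05,0,0,0.004,0],[0.05,0,0,0,0],[0,0,0,0,0],[0,0,0,0,0],[0,0,0,0,0],[0,0,0,0,0],[0,0,0,0,0]]
  ]
}}

```text
time: 12.12
tool_pos: [0.481, -0.1624, 0.0701]
ee_rot: [0.0, 0.981, -0.194, 0.0]
ft_force: [0.3, -0.3, 4.4]
width: 0.0152
```

```bash
python3 go.py 481.2 -163.2 168 -22.4
```

```text
t 12.125 pos [ 481.  -162.4   70.1] th -22.39 w 15.2 F [ 0.3 -0.3  4.4] tilt 0.0005 0.0002
yaw 0.01 then dx 0.5 dy 0.7 dz -97.9 dist 0.8
```

Request:
{"method": "jog_arm", "body": {
  "moves": [
    [[0,0,0,-0.02,0],[0,0,0,-0.04,0],[0,0,0,-0.04,0],[0,0,0,0,-3.6],[0,0,0,0,0]]
  ]
}}

```text
time: 12.75
tool_pos: [0.4801, -0.1618, 0.1688]
ee_rot: [-0.0, 0.987, -0.164, -0.001]
ft_force: [0.2, 0.7, -2.8]
width: 0.0149
```

```bash
python3 go.py 643.2 80 168 -18.8
python3 - <<'E'
from box import *
p,d=snap('top','t6');W=world('top',d);fit(W,[482.6,-162.8],148,50,np.radians(74.6)); comps(W,0,.006,.018);comps(W,0,.056,.064,(280,240,380,310))
E
```

```text
t 12.75 pos [ 480.1 -161.8  168.8] th -18.82 w 14.9 F [ 0.2  0.7 -2.8] tilt -0.0006 -0.0002
yaw -0.02 then dx 76.5 dy -281.4 dz 0.8 dist 291.6
fit [ 482.8 -162.4] deg 74.8 n 166 rms 1.21
px [171. 132.] n 53 ctr [801.5 202.2] size [10.7 41.6] longaxis deg 92.1 z 0.0128 mean [801.4 201.8]
px [369. 140.] n 46 ctr [ 794. -265.] size [10.4 57. ] longaxis deg 45.5 z 0.011 mean [ 793.7 -263.5]
px [248. 142.] n 45 ctr [784.2  23.9] size [16.3 86.9] longaxis deg 96.8 z 0.0127 mean [782.6  21.5]
px [220. 199.] n 817 ctr [646.   82.4] size [59.4 99.4] longaxis deg 71.2 z 0.0077 mean [646.7  82.6]
px [319. 217.] n 120 ctr [ 608.  -145.4] size [17.  59.2] longaxis deg 84.4 z 0.0078 mean [ 609.1 -147.2]
px [153. 239.] n 80 ctr [548.8 231.1] size [16.4 40.6] longaxis deg 3.0 z 0.0075 mean [550.1 233.1]
px [219. 287.] n 3193 ctr [451.9  78.1] size [156.2 156.2] longaxis deg 82.5 z 0.0124 mean [446.4  77.2]
px [304. 265.] n 131 ctr [ 496.4 -112.8] size [23.6 37.6] longaxis deg 164.9 z 0.0079 mean [ 496.6 -113.4]
px [300. 265.] n 166 ctr [ 498.9 -104. ] size [30.3 54.1] longaxis deg 161.2 z 0.0606 mean [ 499.9 -100.6]
```

Request:
{"method": "jog_arm", "body": {
  "moves": [
    [[0,0.0064,-0.0234,0,0],[0,0.0127,-0.0469,0,0],[0,0.0127,-0.0469,0,0],[0,0.0128,-0.0469,0,0],[0,0.0128,-0.0469,0,0],[0,0.0128,-0.0469,0,0],[0,0.0064,-0.0234,0,0],[0,0,0,0,0],[0,0,0,0,0]]
  ]
}}

```text
time: 13.92
tool_pos: [0.6427, 0.079, 0.1679]
ee_rot: [0.0, 0.987, -0.163, -0.001]
ft_force: [-0.1, 0.5, -0.8]
width: 0.0152
```

```bash
python3 go.py 643 80 56 -18.8
python3 - <<'E'
from box import *
p,d=snap('top','t7');W=world('top',d)
print('narrow');fit(W,[482.6,-162.8],148,50,np.radians(74.6))
s=monitor.sense();p,d=snap('wrist','w7')
E
```

```text
t 13.925 pos [642.7  79.  167.9] th -18.82 w 15.2 F [-0.1  0.5 -0.8] tilt -0.0014 0.0004
yaw -0.02 then dx -0.0 dy -1.0 dz 111.9 dist 1.0
narrow
fit [ 482.5 -162.8] deg 74.6 n 636 rms 1.12
```

View pics/w7.png

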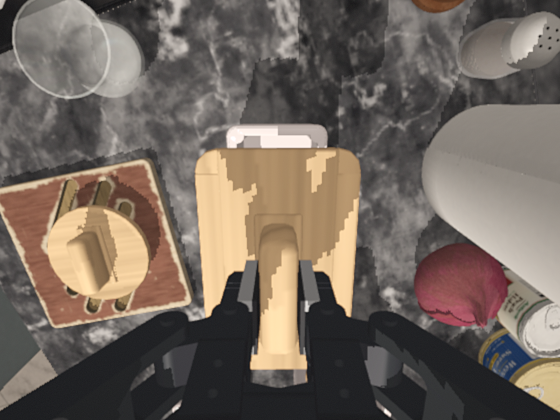

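The lid is square over the box, so I'll lower it carefully.

Request:
{"method": "jog_arm", "body": {
  "moves": [
    [[0,0,-0.001,0.03,0],[0,0,0,0.03,0],[0,0,0,0.02,0],[0,0,0,0.01,0],[0,0,0,0.006,0],[0,0,0,0.005,0],[0,0,0,0.004,0],[0,0,0,0.003,0],[0,0,0,0,0]]
  ]
}}

```text
time: 15.15
tool_pos: [0.644, 0.0805, 0.0613]
ee_rot: [0.0, 0.987, -0.163, -0.0]
ft_force: [-0.2, -0.5, -0.6]
width: 0.0153
```

```bash
python3 go.py 643 80 56 -18.8
```

```text
t 15.15 pos [644.   80.5  61.3] th -18.79 w 15.3 F [-0.2 -0.5 -0.6] tilt -0.0001 0.0
yaw 0.01 then dx -0.8 dy 0.8 dz 5.3 dist 1.1
```

Already about 9 mm into the mouth with no contact force. I'll press gently the rest of the way and release.

Request:
{"method": "jog_arm", "body": {
  "moves": [
    [[0,0,0,0.003,0],[0,0,0,0.002,0],[0,0,0,0.001,0],[0,0,0,0,0]]
  ]
}}

```text
time: 15.65
tool_pos: [0.6442, 0.0806, 0.0563]
ee_rot: [0.0, 0.987, -0.163, 0.0]
ft_force: [-2.6, 0.5, 3.4]
width: 0.0149
```

```bash
python3 go.py 643 80 56 -18.8
```

```text
t 15.65 pos [644.2  80.6  56.3] th -18.78 w 14.9 F [-2.6  0.5  3.4] tilt 0.0001 0.0001
yaw 0.02 then dx -1.0 dy 0.9 dz 0.3 dist 1.3
```

Request:
{"method": "jog_arm", "body": {
  "moves": [
    [[0.05,0,0,0,0],[0.05,0,0,0,0],[0.05,0,0,0,0],[0.05,0,0,-0.03,0],[0.05,0,0,-0.05,0],[0.05,0,0,-0.03,0],[0.05,0,0,0,-6.4],[0.05,0,0,0,-6.3],[0.05,0,0,0,0]]
  ]
}}

```text
time: 16.77
tool_pos: [0.644, 0.0805, 0.1653]
ee_rot: [-0.0, 0.999, -0.054, 0.0]
ft_force: [-0.3, -1.0, -0.0]
width: 0.0502
```

```bash
python3 go.py 633.9 -143.2 69 -6.1
python3 - <<'E'
from meas import *
s=monitor.sense();p,d=snap('wrist','w8');T,W=wworld(d,s)
comps(W,0,.09,.105,(0,0,560,420),200);comps(W,0,.058,.073,(0,0,560,420),1000)
p,d=snap('top','t8');W=world('top',d);print('hit?');comps(W,0,.056,.064)
E
```

```text
t 16.775 pos [644.   80.5 165.3] th -6.17 w 50.2 F [-0.3 -1.  -0. ] tilt 0.0 -0.0
yaw -0.07 then dx 13.7 dy 223.5 dz 96.3 dist 223.9
px [541.  10.] n 353 ctr [815.1 189.7] size [ 5.9 21.9] longaxis deg 143.4 z 0.0972 mean [812.8 190.9]
px [491. 222.] n 1938 ctr [795.7  46.2] size [ 40.4 114.9] longaxis deg 65.5 z 0.0976 mean [791.4  58.8]
px [279. 216.] n 1546 ctr [643.7  78.7] size [16.1 50.8] longaxis deg 71.2 z 0.0985 mean [643.9  80.3]
px [277. 198.] n 12508 ctr [642.1  79.5] size [ 78.1 118.5] longaxis deg 71.2 z 0.0691 mean [643.3  85.1]
px [467. 210.] n 1366 ctr [798.3  49.1] size [ 41.9 114. ] longaxis deg 60.5 z 0.066 mean [791.5  59. ]
px [ 62. 228.] n 1274 ctr [465.1  77. ] size [16.1 52.2] longaxis deg 78.8 z 0.064 mean [467.1  78.5]
hit?
px [285. 140.] n 268 ctr [773.6 -60.8] size [50.4 56.3] longaxis deg 91.6 z 0.0598 mean [774.2 -63.2]
px [323. 186.] n 125 ctr [ 672.9 -148.3] size [19.8 75.7] longaxis deg 83.5 z 0.0604 mean [ 673.4 -149.1]
px [237. 213.] n 60 ctr [616.5  31.3] size [29.  77.1] longaxis deg 134.0 z 0.0602 mean [608.8  38. ]
px [319. 220.] n 147 ctr [ 598.8 -141. ] size [24.4 82.1] longaxis deg 84.1 z 0.0608 mean [ 597.5 -141.1]
px [328. 273.] n 629 ctr [ 482.4 -163.2] size [ 53.8 151.7] longaxis deg 74.6 z 0.0609 mean [ 482.3 -161.7]
px [217. 279.] n 104 ctr [465.7  76.3] size [15.7 49.4] longaxis deg 78.8 z 0.0626 mean [466.3  76.3]
```

View pics/w8.png

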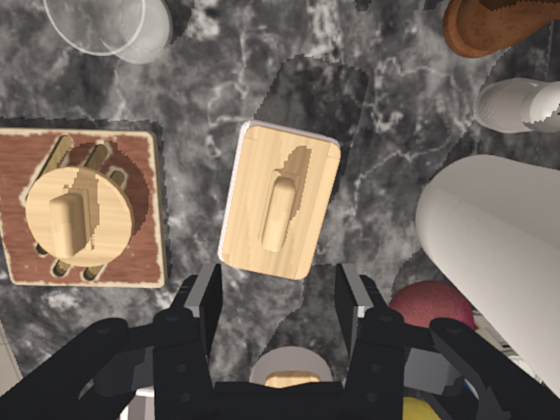

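The oblong lid is home, with its handle top at 98.5 mm against 98 expected. Now the narrow lid.

Request:
{"method": "jog_arm", "body": {
  "moves": [
    [[0.05,0.0014,0.0224,0,0],[0.05,0.0027,0.0446,0,0],[0.05,0.0028,0.0447,0,0],[0.05,0.0027,0.0447,0,0],[0.05,0.0028,0.0447,0,0],[0.05,0.0013,0.0222,0,0],[0.05,0,0,0,0],[0.05,0,0,0,0]]
  ]
}}

```text
time: 17.88
tool_pos: [0.634, -0.142, 0.1653]
ee_rot: [-0.0, 0.999, -0.053, -0.0]
ft_force: [0.4, 0.4, 0.5]
width: 0.0497
```

```bash
python3 go.py 633.9 -143.2 69 -6.1;python3 - <<'E'
from meas import *
s=monitor.sense();p,d=snap('wrist','w9');T,W=wworld(d,s)
comps(W,0,.106,.116,(0,0,560,420),200)
E
```

```text
t 17.875 pos [ 634.  -142.   165.3] th -6.06 w 49.7 F [0.4 0.4 0.5] tilt -0.0001 -0.0003
yaw 0.04 then dx 0.1 dy 1.2 dz 96.3 dist 1.2
px [277. 223.] n 1691 ctr [ 632.5 -143.7] size [16.  50.9] longaxis deg 83.4 z 0.1126 mean [ 632.8 -142.1]
```

Request:
{"method": "jog_arm", "body": {
  "moves": [
    [[0.05,-0.001,0.001,0.04,0],[0.05,0,0,0.03,0],[0.05,0,0,0.015,0],[0.05,0,0,0.006,0],[0.05,0,0,0.004,0],[0.05,0,0,0,0],[0,0,0,0,0],[0,0,0,0,0],[0,0,0,0,0],[0,0,0,0,0],[0,0,0,0,0]]
  ]
}}

```text
time: 19.3
tool_pos: [0.6333, -0.1441, 0.0713]
ee_rot: [0.0, 0.999, -0.053, 0.0]
ft_force: [-2.2, -0.2, 4.3]
width: 0.0153
```

```bash
python3 go.py 633.9 -143.2 69 -6.1
```

```text
t 19.3 pos [ 633.3 -144.1   71.3] th -6.09 w 15.3 F [-2.2 -0.2  4.3] tilt 0.0004 0.0002
yaw 0.01 then dx 0.5 dy -1.0 dz 2.3 dist 1.1
```

Request:
{"method": "jog_arm", "body": {
  "moves": [
    [[0,0,0,-0.02,0],[0,0,0,-0.04,0],[0,0,0,-0.04,0],[0,0,0,0,4.7],[0,0,0,0,4.6],[0,0,0,0,0]]
  ]
}}

```text
time: 20.05
tool_pos: [0.6328, -0.1437, 0.1708]
ee_rot: [-0.0, 0.991, -0.133, 0.0]
ft_force: [0.2, -0.3, -1.3]
width: 0.0154
```

```bash
python3 go.py 482.5 -163.6 57.5 -15.4;  python3 - <<'E'
from box import *
p,d=snap('scene','s10')
E
```

```text
t 20.05 pos [ 632.8 -143.7  170.8] th -15.33 w 15.4 F [ 0.2 -0.3 -1.3] tilt 0.0001 -0.0
yaw 0.07 then dx -139.6 dy 59.1 dz 113.3 dist 151.6
```

View pics/s10.png

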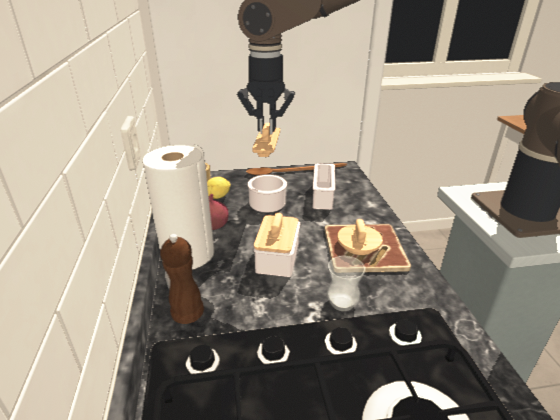

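The oblong lid is seated, the narrow lid is held level at (266,140), and the narrow and round boxes are open. I'll carry the narrow lid to its box.

Request:
{"method": "jog_arm", "body": {
  "moves": [
    [[0,-0.0175,0.0074,0,0],[0,-0.0349,0.0148,0,0],[0,-0.0349,0.0148,0,0],[0,-0.0349,0.0148,0,0],[0,-0.0174,0.0073,0,0],[0,0,0,0,0],[0,0,0,0,0]]
  ]
}}

```text
time: 20.98
tool_pos: [0.4833, -0.1639, 0.1708]
ee_rot: [0.0, 0.991, -0.134, 0.001]
ft_force: [0.4, 0.1, -0.4]
width: 0.015
```

```bash
python3 go.py 482.5 -163.6 57.5 -15.4;  python3 - <<'E'
from box import *
p,d=snap('top','t11');W=world('top',d);fit(W,[634.6,-145],0,0,0,True)
p,d=snap('wrist','w11')
E
```

```text
t 20.975 pos [ 483.3 -163.9  170.8] th -15.36 w 15.0 F [ 0.4  0.1 -0.4] tilt 0.0005 0.0001
yaw 0.04 then dx -0.8 dy -0.1 dz 113.3 dist 0.8
fit [ 634.7 -144.8] deg 0.0 n 446 rms 0.97
```

View pics/w11.png

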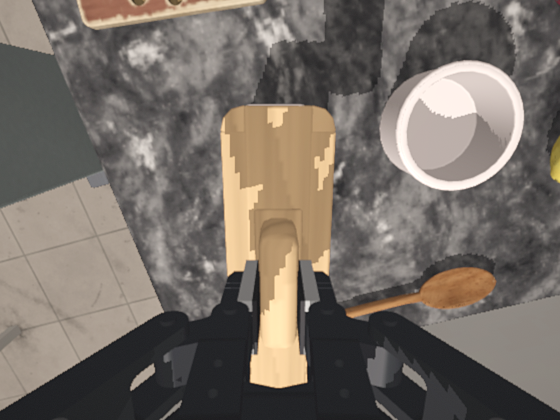

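Request:
{"method": "jog_arm", "body": {
  "moves": [
    [[0,-0.001,0,0.03,0],[0,0,0,0.03,0],[0,0,0,0.02,0],[0,0,0,0.01,0],[0,0,0,0.008,0],[0,0,0,0.005,0],[0,0,0,0.004,0],[0,0,0,0.003,0],[0,0,0,0,0]]
  ]
}}

```text
time: 22.2
tool_pos: [0.4816, -0.1636, 0.0604]
ee_rot: [0.0, 0.991, -0.134, -0.0]
ft_force: [-0.8, -0.8, -1.1]
width: 0.0153
```

```bash
python3 go.py 482.5 -163.6 57.5 -15.4
```

```text
t 22.2 pos [ 481.6 -163.6   60.4] th -15.39 w 15.3 F [-0.8 -0.8 -1.1] tilt -0.0 0.0
yaw 0.01 then dx 0.8 dy -0.2 dz 2.9 dist 0.9
```

Request:
{"method": "jog_arm", "body": {
  "moves": [
    [[0,0,0,0.002,0],[0,0,0,0.002,0],[0,0,0,0,0]]
  ]
}}

```text
time: 22.58
tool_pos: [0.4821, -0.1638, 0.0573]
ee_rot: [0.0, 0.991, -0.134, 0.0]
ft_force: [-1.7, 0.7, 3.6]
width: 0.0151
```

```bash
python3 go.py 482.5 -163.6 57.5 -15.4
```

```text
t 22.575 pos [ 482.1 -163.8   57.3] th -15.39 w 15.1 F [-1.7  0.7  3.6] tilt 0.0003 0.0001
yaw 0.01 then dx 0.4 dy -0.3 dz -0.2 dist 0.4
```

Request:
{"method": "jog_arm", "body": {
  "moves": [
    [[0.05,0,0,0,0],[0.05,0,0,0,0],[0.05,0,0,0,0],[0.05,0,0,-0.03,0],[0.05,0,0,-0.05,0],[0.05,0,0,-0.03,0],[0.05,0,0,0,-4.2],[0.05,0,0,0,0]]
  ]
}}

```text
time: 23.58
tool_pos: [0.4817, -0.1636, 0.1667]
ee_rot: [0.0, 0.995, -0.098, 0.0]
ft_force: [-0.2, -1.1, -0.4]
width: 0.0502
```

```bash
python3 go.py 465 77.5 21 -11.2
python3 - <<'E'
from meas import *
s=monitor.sense();p,d=snap('wrist','w12');T,W=wworld(d,s)
comps(W,0,.09,.12,(0,0,560,420),200);comps(W,0,.062,.073,(0,0,560,420),1000)
E
```

```text
t 23.575 pos [ 481.7 -163.6  166.7] th -11.23 w 50.2 F [-0.2 -1.1 -0.4] tilt 0.0003 0.0001
yaw -0.03 then dx -63.2 dy -233.2 dz 145.7 dist 241.6
px [279. 213.] n 1530 ctr [ 482.  -163.5] size [16.  50.9] longaxis deg 74.6 z 0.0985 mean [ 482.3 -162. ]
px [279. 193.] n 9797 ctr [ 481.3 -164.2] size [ 51.2 148.1] longaxis deg 74.6 z 0.0691 mean [ 483.6 -156.6]
```

The narrow lid is home too (handle top 98.5 mm, axis 74.6°). Back to the round lid.

Request:
{"method": "jog_arm", "body": {
  "moves": [
    [[0.05,-0.0063,-0.0233,0,0],[0.05,-0.0127,-0.0467,0,0],[0.05,-0.0126,-0.0466,0,0],[0.05,-0.0127,-0.0467,0,0],[0.05,-0.0126,-0.0466,0,0],[0.05,-0.0063,-0.0233,0,0],[0.05,0,0,0.03,0],[0.05,0,0,0.02,0],[0.05,0,0,0,0]]
  ]
}}

```text
time: 24.75
tool_pos: [0.4628, 0.0777, 0.1139]
ee_rot: [0.0, 0.995, -0.098, -0.003]
ft_force: [-0.8, -0.1, -0.3]
width: 0.0501
```

```bash
python3 go.py 465 77.5 22 -11.2
python3 - <<'E'
from meas import *
s=monitor.sense();p,d=snap('wrist','w13');T,W=wworld(d,s)
comps(W,0,.055,.07,(0,0,560,420),500)
E
```

```text
t 24.75 pos [462.8  77.7 113.9] th -11.22 w 50.1 F [-0.8 -0.1 -0.3] tilt -0.0029 0.0001
yaw -0.02 then dx 2.2 dy -0.2 dz 91.9 dist 2.2
px [524. 171.] n 11090 ctr [614.   82.8] size [ 51.2 126.4] longaxis deg 89.0 z 0.0685 mean [616.5  82. ]
px [281. 221.] n 1761 ctr [464.3  77.9] size [15.7 50.4] longaxis deg 79.4 z 0.064 mean [464.7  79.2]
```

Request:
{"method": "jog_arm", "body": {
  "moves": [
    [[0.05,0.002,0,0.03,0],[0.05,0,0,0.03,0],[0.05,0,0,0.018,0],[0.05,0,0,0.009,0],[0.05,0,0,0.004,0],[0.05,0,0,0,0],[0,0,0,0,0],[0,0,0,0,0],[0,0,0,0,0],[0,0,0,0,0],[0,0,0,0,0]]
  ]
}}

```text
time: 26.18
tool_pos: [0.4675, 0.0771, 0.0261]
ee_rot: [-0.0, 0.995, -0.097, 0.001]
ft_force: [-1.4, 1.2, 5.1]
width: 0.0152
```

```bash
python3 go.py 465 77.5 122 -11.2
```

```text
t 26.175 pos [467.5  77.1  26.1] th -11.19 w 15.2 F [-1.4  1.2  5.1] tilt 0.0006 -0.0001
yaw 0.01 then dx -2.6 dy 0.1 dz -95.9 dist 2.6
```

Request:
{"method": "jog_arm", "body": {
  "moves": [
    [[0,0,0,-0.03,0],[0,0,0,-0.055,0],[0,0,0,-0.055,0],[0,0.0173,0.0155,0,0],[0,0.0345,0.0309,0,0],[0,0.0345,0.0309,0,0],[0,0.0345,0.0309,0,0],[0,0.0345,0.0309,0,0],[0,0.0345,0.0309,0,0],[0,0.0173,0.0154,0,0],[0,0,0,0,0],[0,0,0,0,0]]
  ]
}}

```text
time: 27.68
tool_pos: [0.6327, -0.1444, 0.1631]
ee_rot: [-0.001, 0.995, -0.098, -0.002]
ft_force: [0.2, 1.0, -0.6]
width: 0.0151
```

```bash
python3 go.py 634.7 -144.8 60 -11.2;python3 - <<'E'
from meas import *
s=monitor.sense();p,d=snap('wrist','w14')
E
```

```text
t 27.675 pos [ 632.7 -144.4  163.1] th -11.2 w 15.1 F [ 0.2  1.  -0.6] tilt -0.0019 -0.0007
yaw 0.0 then dx 2.0 dy -0.0 dz 103.1 dist 2.0
```

View pics/w14.png

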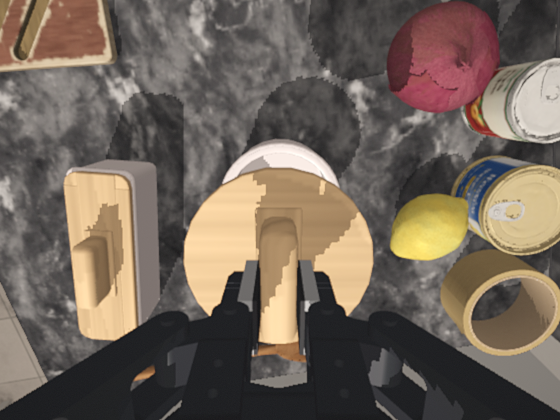

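The round lid is level over the round box. Lowering it.

Request:
{"method": "jog_arm", "body": {
  "moves": [
    [[0,0.002,0,0.03,0],[0,0,0,0.03,0],[0,0,0,0.018,0],[0,0,0,0.008,0],[0,0,0,0.005,0],[0,0,0,0.004,0],[0,0,0,0.003,0],[0,0,0,0,0]]
  ]
}}

```text
time: 28.72
tool_pos: [0.6361, -0.1454, 0.0676]
ee_rot: [0.0, 0.995, -0.098, 0.0]
ft_force: [0.6, -0.6, -1.6]
width: 0.0151
```

```bash
python3 go.py 634.7 -144.8 60 -11.2
```

```text
t 28.725 pos [ 636.1 -145.4   67.6] th -11.19 w 15.1 F [ 0.6 -0.6 -1.6] tilt 0.0001 0.0
yaw 0.01 then dx -1.5 dy -0.3 dz 7.6 dist 1.6
```

Request:
{"method": "jog_arm", "body": {
  "moves": [
    [[0,-0.001,0,0.003,0],[0,0,0,0.003,0],[0,0,0,0.002,0],[0,0,0,0.001,0],[0,0,0,0,0]]
  ]
}}

```text
time: 29.35
tool_pos: [0.6351, -0.1452, 0.0607]
ee_rot: [0.0, 0.995, -0.097, -0.0]
ft_force: [-4.3, 2.7, 7.5]
width: 0.0149
```

```bash
python3 go.py 634.7 -144.8 60 -11.2
```

```text
t 29.35 pos [ 635.1 -145.2   60.7] th -11.18 w 14.9 F [-4.3  2.7  7.5] tilt -0.0004 0.0
yaw 0.02 then dx -0.5 dy -0.3 dz 0.7 dist 0.6
```

Request:
{"method": "jog_arm", "body": {
  "moves": [
    [[0.05,0,0,0,0],[0.05,0,0,0,0],[0.05,0,0,0,0],[0.05,0,0,-0.03,0],[0.05,0,0,-0.05,0],[0.05,0,0,-0.04,0],[0.05,-0.03,0,0,0],[0.05,-0.05,0,0,0],[0.05,-0.05,0,0,0],[0.05,-0.02,-0.03,0,0],[0.05,0,-0.05,0,0],[0.05,0,-0.05,0,0],[0.05,0,-0.05,0,0],[0.05,0,-0.03,0,0],[0.05,0,0,0,0],[0.05,0,0,0,0]]
  ]
}}

```text
time: 31.35
tool_pos: [0.5285, 0.0895, 0.1782]
ee_rot: [0.0, 0.995, -0.097, -0.0]
ft_force: [0.8, -0.0, -0.1]
width: 0.0504
```

Run:
```python
from box import *
p,d=snap('top','t15');W=world('top',d)
cv2.imwrite('pics/t15c.png',cv2.resize(p[130:340,130:420,::-1],None,fx=2.7,fy=2.7))
print('handles');comps(W,0,.092,.12);print('flange');comps(W,0,.063,.074)
snap('scene','s15'); s=monitor.sense();print(s['tool_pos'],s['time'])
```

```text
handles
px [242. 132.] n 108 ctr [780.3  29. ] size [ 9.4 70.7] longaxis deg 91.6 z 0.1033 mean [778.5  28.7]
px [217. 194.] n 178 ctr [645.1  79.1] size [16.2 51.1] longaxis deg 69.9 z 0.0978 mean [644.4  78.3]
px [323. 200.] n 179 ctr [ 636.5 -145. ] size [15.7 51.5] longaxis deg 78.9 z 0.0984 mean [ 635.9 -144.5]
px [331. 273.] n 186 ctr [ 483.5 -162.7] size [15.8 51.6] longaxis deg 73.9 z 0.0986 mean [ 483.7 -162.3]
flange
px [246. 135.] n 50 ctr [783.   23.2] size [14.5 82. ] longaxis deg 97.6 z 0.0677 mean [780.9  22.8]
px [285. 137.] n 155 ctr [780.3 -62.7] size [33.2 38.2] longaxis deg 86.7 z 0.0663 mean [779.6 -62.5]
px [219. 196.] n 1540 ctr [644.8  78.8] size [ 74.2 116.9] longaxis deg 71.4 z 0.0688 mean [644.7  77.6]
px [321. 202.] n 1217 ctr [ 636.5 -144.8] size [92.4 92.7] longaxis deg 49.1 z 0.0692 mean [ 635.4 -144.2]
px [329. 273.] n 1398 ctr [ 482.8 -162.8] size [ 52.4 148.8] longaxis deg 75.3 z 0.0693 mean [ 483.4 -162.2]
[0.52853248 0.08893415 0.17830467] 31.45
```

View pics/t15c.png

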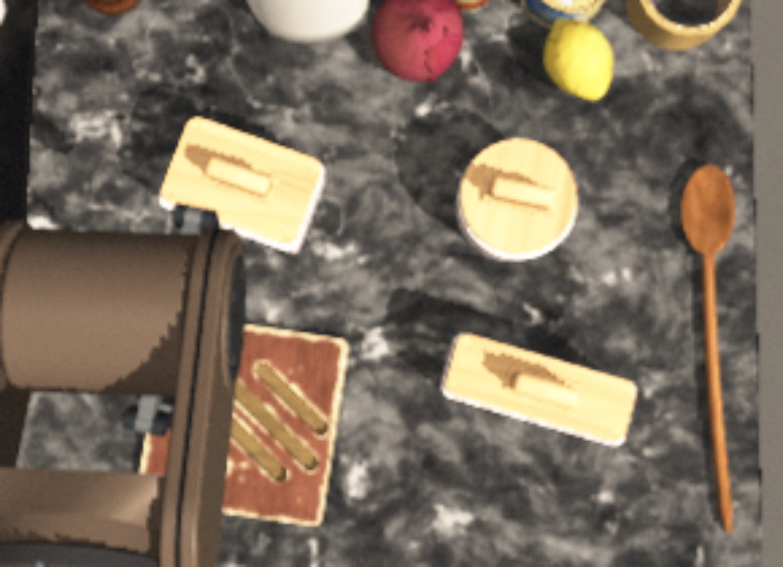

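View pics/s15.png

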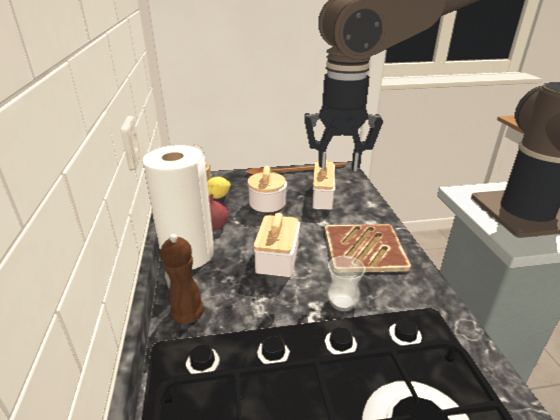

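All three lids are home (handle tops 98–98.6 mm), the glass, onion and spoon are where they were, and the arm is clear. I'll hand it in.

```bash
python3 -c "
from cell import finish_job
print(finish_job())"
```

```text
the job is handed in; nothing more can be done
None
```

All three lids are on their own containers, pushed home and let go, and I handed the job in at about 31.5 s of the 99 s. I set the round lid aside on the trivet, put the oblong lid and then the narrow lid on their boxes, and finished with the round lid.

**Last checks:** In the final top-camera picture the handle tops were at 97.8, 98.4 and 98.6 mm, against 98 mm when home. Each lid was within about 2 mm of where I had measured its box's centre. The oblong and narrow lids were in line with their boxes to within about 2°. The glass, onion and spoon looked unmoved in the pictures, though I did not measure them. The gripper was open and clear of everything.

**What disagreed:** The real finger tips sit about 22 mm behind the TCP given in the robot description. Because of that, my first grasp closed on top of the round lid's handle, with about 4 N of force and without moving the lid. I corrected for it from the camera depth readings, and every later grasp held.

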